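# Put the bare steel joining plate away in the parts tray

### The job

On the little white chest lie two thin joining plates, one bare steel and one painted red. Slide the bare steel one along the chest top until its end sticks well out (about 4 cm) over the chest's front edge, the one facing the robot, then grip it across its width by that overhanging end, lift it off and lay it flat in the blue parts tray without dropping it in from a height. Leave the red plate where it is.

Things in the scene. Friction and masses are not known exactly. Their poses are not given: they have to be found in the camera images.
- steel_plate_mid (a point): centre (half-way up) of the loose bare-steel plate, 160 long x 32 wide x 3 mm thick, 110 g, four black screw holes. It lies flat on the chest top. x axis along its length (at first within 12 degrees of the chest's x), y across, z up. Pressed from above with closed fingers (5 N or more) it can be dragged over the smooth top; it may slip or turn a little. It can also be pushed by its far end.
- red_plate_mid (a point): centre (half-way up) of the other joining plate, same size, weight and axes, painted red; it lies beside the steel one on the chest top, their centre lines 90 to 150 mm apart, either one on the left. A bystander, not to be moved.
- chest: low white drawer chest with flat wooden top, fixed: 280 (x) x 260 (y) x 100 mm high. Origin: centre of its underside; top surface at z = +100 mm. Its x axis points away from the robot, so the front edge is at x = -140 mm; the plates' near ends start 20 to 60 mm inside it. Free space for fingers down to 55 mm below the top in front; lower down two red knobs stick out 12 mm.
- tray: open empty blue plastic tray, fixed on the bench left or right of the chest: outside 240 (x) x 150 (y) x 35 mm high, walls and floor 5 mm thick. Origin: centre of its underside, inner floor at z = +5 mm. The plate may lie anywhere in it, flat on the floor. A hammer lies on the bench on the other side of the chest; a jar and a mug stand beyond.
There are look-alikes about, which are no part of the job. There is more than one size of the part that bears steel_plate_mid; the job needs the middle-sized.

How it is judged (in metres and radians):
On the way, in this order (a step that is already met when the one before it is completed fails the run):
1. the steel plate lies flat on the chest top with its end at least about 25 mm out over the front edge (x of steel_plate_mid in the frame of chest between -0.15 and -0.085 m and z of steel_plate_mid in the frame of chest between 0.095 and 0.11 m and angle between steel_plate_mid's own z axis and vertical below 0.12 rad), for 0.2 s.
2. the steel plate is held by the fingers, clear of the chest (contact force between the fingers and steel_plate above 0.5 N and contact force between steel_plate and chest below 0.01 N and height (world z) of steel_plate_mid above 0.06 m), for 0.2 s.
At the end, for the whole second after the job is handed in: the steel plate lies at rest, flat (within about 6 degrees) on the floor of the blue tray, released, and the red plate is within 20 mm of where it started (x of steel_plate_mid in the frame of tray between -0.1 and 0.1 m and y of steel_plate_mid in the frame of tray between -0.065 and 0.065 m and z of steel_plate_mid in the frame of tray between 0 and 0.014 m and angle between steel_plate_mid's own z axis and vertical below 0.1 rad and linear speed of steel_plate below 0.02 m/s and distance of red_plate_mid from where it was at the start of the episode below 0.02 m); the robot touches nothing.
It fails at once if the red plate is moved more than 20 mm (distance of red_plate_mid from where it was at the start of the episode above 0.02 m).
It fails at once if the steel plate is let go more than about 60 mm above the tray (x of steel_plate_mid in the frame of tray between -0.1 and 0.1 m and y of steel_plate_mid in the frame of tray between -0.065 and 0.065 m and z of steel_plate_mid in the frame of tray above 0.07 m and contact force between the fingers and steel_plate below 0.01 N).
It also fails if it takes over 48 s, if anything falls off the work surface, if the arm or the gripper's body presses on something with over 40 N, if the wrist force passes 120 N, or if a joint passes its speed limit or range.

### The arm

A 6-joint arm with a two-finger parallel gripper is mounted at the origin on the work surface. World frame = base frame: x ahead of the robot, y to its left, z up, the work surface at z = 0. Lengths are in mm, angles in rad, forces in N, time in s.
With the tool pointing down it reaches from about 325 to 775 mm from the base axis. Payload 9.3 kg.
Tool frame: the origin (TCP) lies between the finger pads; the fingertips stand 25 mm ahead of it and the grasp point (between the pads) lies 6 mm ahead of it; x points along the fingers, z is the direction in which the jaws open and shut, and the axes are right-handed (so a half turn about x gives the same grasp; the last joint's range is limited). The gripper opens to 85 mm and grips with 20 to 120 N. Pads are 22 mm wide; open, the fingers measure 114 mm over their backs; the gripper's body (76 mm by 85 mm) begins 54 mm behind the grasp point. The pads swing forward as they close: fully open they stand 13 mm farther back than shut.
Start: joints at [-1.319, 0.259, 0.021, 1.334, 0, 1.418], TCP at [216.602, -505.549, 256.279] pointing down, gripper open.
Joint ranges: [-3.04, 3.04], [-0.91, 1.82], [-1.04, 1.36], [-1.92, 1.95], [-1.52, 1.45], [-3.14, 3.14]. Speed limits (rad/s): [2.22, 2.22, 2.79, 3.14, 3.14, 3.14].

### API

Orientations are given as a rotation vector (axis times angle).
In Python, from station import bot, capture gives the robot as it stands.
- The arm moves only by the tool play_rows, never from a script. Its arguments are lists of equal length, an entry for each row: "slide": the shift along the tool's x, y, z in cm, a list of three; "turn": the turn, a rotation vector about the tool's x, y, z in degrees, a list of three. In form: {"slide": [[dx, dy, dz], ...], "turn": [[ax, ay, az], ...]}. A call has 1 to 12 rows; each row is the pose to reach, as a shift and turn from the pose measured when the call began, along the tool's axes at that moment; what a row does not reach only later rows make up. A row lasts 1/10 s, in which the tool goes at most 50 mm and 8.59 degrees, less where a joint would pass 70% of its speed; a pose out of reach is approached as far as the arm can. A call with a gripper value outside its range is refused whole. "grip" is the finger opening in cm, from 0 to 8.54, set as the call begins (left out, the last holds). The fingers move at their own pace and stop on an object; the grip force is fixed at half the most. Time passes only in rows, so rows that repeat a pose let the fingers close. It gives the time, the measured TCP pose, the force and the opening at its end, in the units of the state.
- bot.observe(): the state, without advancing time (a new reading comes with each control period).
- capture(name): name is "scene" or "side" or "wrist"; returns a dict with "img" (480x640x3 uint8, red, green, blue), "z_map" (480x640 float32, mm along the optical axis (not along the pixel's ray), 0 where there is no reading), "fx", "fy", "cx", "cy" (pixels), "eye" and "attitude" of the camera in the world; the wrist camera has in their place "T_tool_cam" (4x4, takes a point from camera to tool coordinates, whose origin is the TCP and whose axes are the tool frame's). Camera axes: x right, y up, looking along -z (the intrinsics and any distortion apply to the point x, -y, -z); pixel columns grow to the right and rows downward; lengths in mm; the calibration is good to about 2 mm. The wrist camera is an equidistant fisheye: a pixel r from the principal point sees the ray r / f radians off the axis. A picture is of the moment at which its call begins: read the wrist's pose just before it.
- bot.hand_in(): hands the job in, once; it reports no verdict.
The state is a dict: "t": time; "joint_pos": joint angles; "joint_velocities": joint speeds; "tau": joint torques, N m; "position": TCP position; "tool_rot": TCP orientation; "ft_force": force on the tool from outside, world axes, zero at the start; "torque": the same for the moment, N m; "opening": opening from 0.0 (shut) to 1.0 (fully open).
Only numpy, scipy, OpenCV 4.12 (cv2) and the standard library are available. Lean on these libraries where they do the work, as an engineer would, in place of code of your own. Each camera call takes 0.05 s, during which the arm holds its last target. There are 200 camera calls.

## Working session

There is one attempt and no reset: what is moved stays moved. The work goes in short steps, Python scripts to look and compute and a tool call to move; the robot and the scene stay as the last step left them, time stands still between calls to the robot, and variables do not carry over. Pictures are saved under pics/ and viewed, about 8 in all and at most 12, crops included, and the job is handed in when it is done.

Besides the shell and the picture viewer there is one more tool, called as name(argument=value, ...) on one line, values as JSON. play_rows: Moves the arm, as the interface text tells. Its arguments: {"type":"object","properties":{"slide":{"type":"array"},"turn":{"type":"array"},"grip":{"type":"number"}},"required":["slide","turn"]}

```bash
mkdir -p pics
cat > h.py <<'E'
import numpy as np, cv2, json
from scipy.spatial.transform import Rotation as R
from station import bot, capture
def Rm(a):
    a=np.array(a,float)
    if a.shape==(3,3): return a
    return (R.from_rotvec(a) if a.size==3 else R.from_quat(a.ravel())).as_matrix()
def shot(n,f=None):
    s=bot.observe(); c=capture(n)
    if n=='wrist':
        T=np.eye(4);T[:3,:3]=Rm(s['tool_rot']);T[:3,3]=s['position'];T=T@np.array(c['T_tool_cam'])
        c['Rw'],c['e']=T[:3,:3],T[:3,3]
    else: c['Rw'],c['e']=Rm(c['attitude']),np.array(c['eye'])
    c['n']=n
    if f: cv2.imwrite(f'pics/{f}.png',c['img'][:,:,::-1])
    return c
def rays(c,uv):
    uv=np.atleast_2d(uv).astype(float); x=(uv[:,0]-c['cx'])/c['fx']; y=(uv[:,1]-c['cy'])/c['fy']
    if c['n']=='wrist':
        r=np.hypot(x,y)+1e-12; d=np.c_[x/r*np.sin(r),-y/r*np.sin(r),-np.cos(r)]
    else: d=np.c_[x,-y,-np.ones_like(x)]
    return d@c['Rw'].T
def onz(c,uv,z):
    d=rays(c,uv); return c['e']+d*((z-c['e'][2])/d[:,2])[:,None]
def depth(c,uv):
    uv=np.atleast_2d(uv); d=rays(c,uv); z=c['z_map'][uv[:,1].astype(int),uv[:,0].astype(int)]
    f=-(d@c['Rw'])[:,2]
    return c['e']+d*(z/f)[:,None]
E
python3 - <<'E'
from h import *
s=bot.observe();print({k:np.round(v,3).tolist() for k,v in s.items()})
for n in('scene','side','wrist'):
    c=shot(n,n+'0'); print(n,[(k,np.round(c[k],2).tolist()) for k in c if k not in('img','z_map','n')])
E
```

```text
{'t': 0.0, 'joint_pos': [-1.319, 0.259, 0.021, 1.334, 0.0, 1.418], 'joint_velocities': [-0.002, -0.001, 0.0, -0.001, -0.0, -0.002], 'tau': [0.0, -55.565, 34.452, 0.014, -0.0, 0.0], 'position': [216.547, -505.315, 255.653], 'tool_rot': [0.907, 1.375, -0.905], 'ft_force': [-0.735, -0.017, 0.303], 'torque': [0.049, 0.008, -0.036], 'opening': 0.995}
scene [('fx', 435.13), ('fy', 435.13), ('cx', 317.17), ('cy', 234.99), ('eye', [932.98, 524.8, 877.19]), ('attitude', [0.32, 0.86, 2.29]), ('Rw', [[-0.75, -0.5, 0.43], [0.66, -0.56, 0.5], [-0.01, 0.66, 0.75]]), ('e', [932.98, 524.8, 877.19])]
side [('fx', 502.78), ('fy', 502.78), ('cx', 314.34), ('cy', 245.13), ('eye', [360.83, 857.48, 604.81]), ('attitude', [0.12, -1.5, -2.66]), ('Rw', [[-0.99, 0.04, -0.11], [-0.11, -0.52, 0.85], [-0.02, 0.86, 0.52]]), ('e', [360.83, 857.48, 604.81])]
wrist [('fx', 371.65), ('fy', 371.65), ('cx', 318.04), ('cy', 235.93), ('T_tool_cam', [[0.0, 0.31, -0.95, -118.0], [0.0, 0.95, 0.31, 79.63], [1.0, -0.0, 0.0, 0.11], [0.0, 0.0, 0.0, 1.0]]), ('Rw', [[0.39, 0.87, 0.29], [-0.92, 0.38, 0.12], [-0.0, -0.31, 0.95]]), ('e', [289.81, -474.23, 373.74])]
```

View pics/scene0.png

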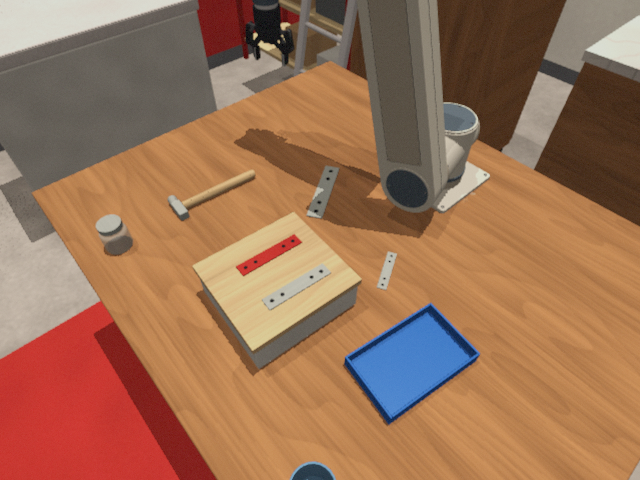

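View pics/side0.png

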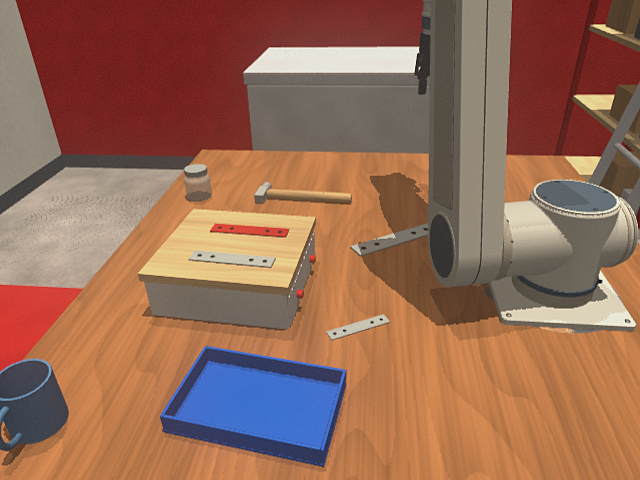

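Candidates in the scene image:
- the mid plate on the chest at (297,287)
- the large steel plate on the bench at (323,192)
- the small steel plate on the bench at (387,270)
- the red plate at (269,254)

I choose the bare steel plate on the chest, at (297,287) in scene and (232,259) in side. The tray is to the left of the chest, around (412,362) in scene.

Run:
```python
from h import *
def blob(m,near):
    m=cv2.morphologyEx(m.astype(np.uint8),cv2.MORPH_CLOSE,np.ones((5,5)))
    n,l,st,ce=cv2.connectedComponentsWithStats(m)
    L=l[near[1],near[0]]
    if L==0: L=1+np.argmin(np.hypot(*(ce[1:]-near).T)+1e3*(st[1:,4]<60))
    return (l==L).astype(np.uint8)
def rect(P): 
    r=cv2.minAreaRect(P[:,:2].astype(np.float32)); b=cv2.boxPoints(r); e=[b[1]-b[0],b[2]-b[1]]
    e=max(e,key=np.linalg.norm); a=np.degrees(np.arctan2(e[1],e[0])); a=(a+90)%180-90
    return np.round(r[0],1),np.round(sorted(r[1]),1),round(float(a),2)
mids={}
for n,st,rd,tr,ch in(('scene',(297,290),(269,256),(412,362),(225,275)),('side',(225,261),(250,231),(255,410),(170,240))):
    c=shot(n); hsv=cv2.cvtColor(c['img'],cv2.COLOR_RGB2HSV); H,S,V=[hsv[...,i].astype(int) for i in range(3)]
    X,Y=np.meshgrid(range(640),range(480)); P=depth(c,np.c_[X.ravel(),Y.ravel()]).reshape(480,640,3)
    top=(P[...,2]>88)&(P[...,2]<115)&(P[...,0]>250)
    for k,m,q,z in(('steel',(S<50)&top,st,103),('red',((H<8)|(H>172))&(S>150)&top,rd,103)):
        b=blob(m,q); cs,_=cv2.findContours(b,0,1); uv=max(cs,key=cv2.contourArea)[:,0]
        r=cv2.minAreaRect(uv); pl=rect(onz(c,uv,z)); M=cv2.moments(b,True); ce=(M['m10']/M['m00'],M['m01']/M['m00'])
        mids[n,k]=(c['e'],rays(c,ce)[0]); print(n,k,np.round(ce,1),pl,'depthZ',np.median(P[b>0][:,2]).round(1))
    b=blob(top,ch); cs,_=cv2.findContours(b,0,1); uv=max(cs,key=cv2.contourArea)[:,0]
    print(n,'chest',rect(onz(c,uv,100)),'z',np.median(P[b>0][:,2]).round(1))
    b=blob((H>100)&(H<125)&(S>150),tr); inn=(P[...,2]<14)&(b>0)
    print(n,'tray outer@35',rect(P[(b>0)&(P[...,2]>25)]),'floor z',np.median(P[inn][:,2]).round(1), 'top z',np.percentile(P[b>0][:,2],97).round(1))
    if n=='scene':
        cv2.imwrite('pics/crop.png',cv2.resize(c['img'][210:370,180:400,::-1],None,fx=3,fy=3,interpolation=2))
for k in('steel','red'):
    (a,u),(b,v)=mids['scene',k],mids['side',k]
    s=np.linalg.lstsq(np.c_[u,-v],b-a,rcond=None)[0]; p,q=a+u*s[0],b+v*s[1]; print(k,'tri',(p+q)/2,'gap',np.linalg.norm(p-q))
```

```text
scene steel [295.5 286.2] (array([616. ,  90.6]), array([ 32.5, 160.2]), -4.82) depthZ 102.8
scene red [267.9 254.7] (array([608.3, -18.1]), array([ 31.6, 157.7]), -4.28) depthZ 102.9
scene chest (array([627.5,  32.3]), array([266.2, 281.6]), -4.3) z 100.0
scene tray outer@35 (array([669.4, 370.9]), array([212.3, 572.4]), 9.93) floor z 5.1 top z 35.1
side steel [232.3 258.5] (array([615.9,  91. ]), array([ 32.8, 159.1]), -4.76) depthZ 102.8
side red [249.5 229.8] (array([607.4, -18.6]), array([ 33.3, 159.7]), -4.05) depthZ 102.7
side chest (array([625.2,  39.1]), array([275.9, 283.7]), -4.21) z 99.8
side tray outer@35 (array([508.2, 557.1]), array([262.1, 615.6]), -86.92) floor z 4.8 top z 35.3
steel tri [616.67066779  86.79671558  98.61988896] gap 2.7538393973529147
red tri [608.48648618 -22.40790865  99.14477999] gap 3.1685730264924374
```

View pics/crop.png

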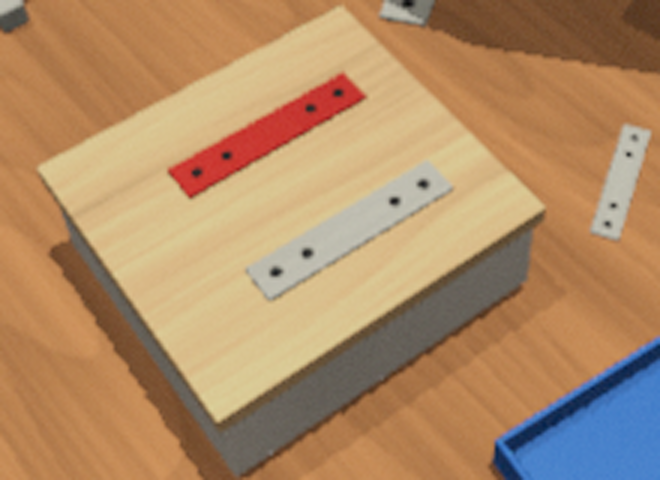

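The crop confirms it: a bare, grey plate with four holes, about 160 x 32 mm, lying on the chest with its top at 103 mm. Next I tidy the tray and front-edge measurements and work out the first move.

```bash
cat >> h.py <<'E'
def goal(p,yaw,pitch=0):
    """slide cm / turn deg to TCP p, tool down, jaw axis at yaw deg"""
    s=bot.observe(); A=Rm(s['tool_rot']); y=np.radians(yaw)
    z=np.array([np.cos(y),np.sin(y),0]); x=np.array([0,0,-1.]); B=np.c_[x,np.cross(z,x),z]
    print('at',np.round(s['position'],1),'slide',np.round(A.T@(np.array(p)-s['position'])/10,2),'turn',np.round(R.from_matrix(A.T@B).as_rotvec(degrees=True),2),'F',np.round(s['ft_force'],1),'open',round(float(s['opening']),3),'t',s['t'])
E
python3 - <<'E'
from h import *
u=np.array([np.cos(np.radians(-4.25)),np.sin(np.radians(-4.25))]); v=np.array([-u[1],u[0]])
for n in('scene','side'):
    c=shot(n); hsv=cv2.cvtColor(c['img'],cv2.COLOR_RGB2HSV); H,S=hsv[...,0].astype(int),hsv[...,1]
    X,Y=np.meshgrid(range(640),range(480)); P=depth(c,np.c_[X.ravel(),Y.ravel()]).reshape(480,640,3)
    m=(abs(P[...,2]-100)<6)&(P[...,0]>400)&(P[...,0]<800)&(abs(P[...,1])<200); q=P[m][:,:2]
    print(n,'chest u',np.percentile(q@u,[.3,99.7]),'v',np.percentile(q@v,[.3,99.7]))
    m=(H>100)&(H<125)&(S>150)&(abs(P[...,2]-34)<4)&(P[...,0]<700)&(P[...,1]>180)&(P[...,1]<420); q=P[m][:,:2].astype(np.float32)
    print('tray',cv2.minAreaRect(q))
print('plate u',np.array([616,90.8])@u)
goal([600,90,200],85.2)
E
```

```text
scene chest u [483.08663866 761.89723538] v [-53.87554401 205.39527872]
tray ((520.3900756835938, 345.6527099609375), (148.785400390625, 238.30723571777344), 81.92481231689453)
side chest u [483.31075391 761.66334547] v [-52.51342354 207.00604563]
tray ((519.5279541015625, 345.1037902832031), (151.5267791748047, 240.26499938964844), 81.94746398925781)
plate u 607.577063111541
at [ 216.6 -505.5  256.1] slide [  5.63  58.7  -39.64] turn [-1.5201e+02 -0.0000e+00 -3.0000e-02] F [-0.5 -0.3  0. ] open 0.997 t 0.35
```

play_rows(slide=[[0, 6, -4], [0, 12, -8], [0, 18, -12], [0, 24, -16], [0, 30, -20], [0, 36, -24], [0, 42, -28], [0, 48, -32], [1, 54, -36], [2, 58.7, -39.6], [3, 58.7, -39.6], [3, 58.7, -39.6]], turn=[[-8, 0, 0], [-16, 0, 0], [-24, 0, 0], [-32, 0, 0], [-40, 0, 0], [-48, 0, 0], [-56, 0, 0], [-64, 0, 0], [-72, 0, 0], [-80, 0, 0], [-88, 0, 0], [-96, 0, 0]], grip=0)

```text
t: 1.55
position: [542.8, -0.4, 239.1]
tool_rot: [-0.404, 1.532, 0.404]
ft_force: [0.5, -0.2, 0.1]
opening: 0.003
```

```bash
python3 -c "
from h import *
goal([630,89.5,180],85.2)"
```

```text
at [ 5.428e+02 -4.000e-01  2.391e+02] slide [ 5.92  3.53 12.01] turn [-5.567e+01  3.000e-02  3.000e-02] F [ 0.5 -0.2  0.1] open 0.003 t 1.55
```

play_rows(slide=[[1, 0.7, 2.4], [2, 1.4, 4.8], [3, 2.1, 7.2], [4, 2.8, 9.6], [5, 3.5, 12], [5.9, 3.5, 12], [5.9, 3.5, 12], [5.9, 3.5, 12], [5.9, 3.5, 12], [5.9, 3.5, 12]], turn=[[-8, 0, 0], [-16, 0, 0], [-24, 0, 0], [-32, 0, 0], [-40, 0, 0], [-48, 0, 0], [-55.7, 0, 0], [-55.7, 0, 0], [-55.7, 0, 0], [-55.7, 0, 0]])

```text
t: 2.55
position: [630.1, 89.1, 180.5]
tool_rot: [-1.146, 1.248, 1.145]
ft_force: [-0.0, 0.4, -0.7]
opening: 0.003
```

Run:
```python
from h import *
goal([630,89.5,130],85.2)
c=shot('wrist','w1')
hsv=cv2.cvtColor(c['img'],cv2.COLOR_RGB2HSV)
X,Y=np.meshgrid(range(640),range(480)); P=depth(c,np.c_[X.ravel(),Y.ravel()]).reshape(480,640,3)
m=(hsv[...,1]<50)&(abs(P[...,2]-103)<6); q=P[m]; print(m.sum(),np.median(q[:,2]),cv2.minAreaRect(q[:,:2].astype(np.float32)))
```

```text
at [630.1  89.1 180.5] slide [5.05 0.02 0.04] turn [-0.15  0.01  0.06] F [-0.   0.4 -0.7] open 0.003 t 2.55
12105 103.36022050555752 ((603.87548828125, 41.23097229003906), (129.4681396484375, 145.9661102294922), 85.55408477783203)
```

View pics/w1.png

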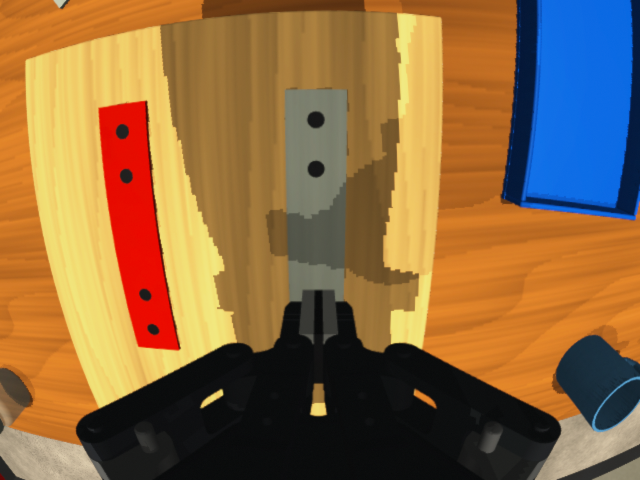

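The wrist view has the robot side at the top. The plate runs down the middle from (287,90) to (347,90), and the shut fingers at (318,300) sit on its centre line. The red plate is well clear at left. Now I descend to contact.

play_rows(slide=[[2, 0, 0], [3.5, 0, 0], [4.5, 0, 0], [5.0, 0, 0], [5.2, 0, 0], [5.3, 0, 0], [5.3, 0, 0]], turn=[[0, 0, 0], [0, 0, 0], [0, 0, 0], [0, 0, 0], [0, 0, 0], [0, 0, 0], [0, 0, 0]])

```text
t: 3.3
position: [630.4, 89.1, 128.2]
tool_rot: [-1.147, 1.247, 1.144]
ft_force: [-0.5, 0.3, 0.1]
opening: -0.002
```

play_rows(slide=[[0.1, 0, 0], [0.2, 0, 0], [0.3, 0, 0], [0.3, 0, 0]], turn=[[0, 0, 0], [0, 0, 0], [0, 0, 0], [0, 0, 0]])

```text
t: 3.7
position: [631.1, 89.1, 128.0]
tool_rot: [-1.148, 1.244, 1.141]
ft_force: [-4.4, -0.0, 17.3]
opening: -0.001
```

play_rows(slide=[[0.3, 0.3, 0], [0.3, 0.7, 0], [0.3, 1.2, 0], [0.3, 1.7, 0], [0.3, 2.2, 0], [0.3, 2.7, 0], [0.3, 3.2, 0], [0.3, 3.7, 0], [0.3, 4.2, 0], [0.3, 4.6, 0], [0.3, 5.0, 0], [0.3, 5.0, 0]], turn=[[0, 0, 0], [0, 0, 0], [0, 0, 0], [0, 0, 0], [0, 0, 0], [0, 0, 0], [0, 0, 0], [0, 0, 0], [0, 0, 0], [0, 0, 0], [0, 0, 0], [0, 0, 0]])

```text
t: 4.9
position: [583.6, 93.4, 128.0]
tool_rot: [-1.152, 1.238, 1.136]
ft_force: [1.1, -0.3, 17.1]
opening: 0.003
```

```bash
cat >> h.py <<'E'
def plate():
    u=np.array([np.cos(np.radians(-4.25)),np.sin(np.radians(-4.25))])
    for n in('scene','side'):
        c=shot(n); hsv=cv2.cvtColor(c['img'],cv2.COLOR_RGB2HSV)
        X,Y=np.meshgrid(range(640),range(480)); P=depth(c,np.c_[X.ravel(),Y.ravel()]).reshape(480,640,3)
        for k,mk,y0,y1 in (('steel',hsv[...,1]<50,40,150),('red',(hsv[...,1]>150)&((hsv[...,0]<8)|(hsv[...,0]>172)),-80,40)):
            m=mk&(abs(P[...,2]-103)<3)&(P[...,0]>380)&(P[...,0]<760)&(P[...,1]>y0)&(P[...,1]<y1); q=P[m][:,:2]
            if len(q)<20: print(n,k,'none');continue
            r=cv2.minAreaRect(q.astype(np.float32)); print(n,k,m.sum(),np.round(r[0],1),np.round(r[1],1),round(r[2],1),'near/far end rel chest',np.round(np.percentile(q@u,[.5,99.5])-622.6,1))
E
python3 -c "
from h import *
s=bot.observe();print(s['position'],s['ft_force']);plate()"
```

```text
[583.62471228  93.42060696 128.01521391] [ 1.1428828  -0.25014899 17.13231381]
scene steel 560 [570.1  95.1] [ 31.7 158.2] 85.1 near/far end rel chest [-139.7   17.3]
scene red 612 [617.3 -19.5] [ 32.5 137.4] 85.7 near/far end rel chest [-71.2  62.8]
side steel 681 [569.8  95. ] [ 35.  159.5] 85.1 near/far end rel chest [-140.9   17.9]
side red 368 [607.6 -20.1] [ 38.1 159.8] 86.6 near/far end rel chest [-94.8  64.2]
```

play_rows(slide=[[0.3, 0.3, 0], [0.3, 0.7, 0], [0.3, 1.2, 0], [0.3, 1.7, 0], [0.3, 2.2, 0], [0.3, 2.7, 0], [0.3, 3.2, 0], [0.3, 3.7, 0], [0.3, 4.0, 0], [0.3, 4.3, 0], [0.3, 4.3, 0], [0.3, 4.3, 0]], turn=[[0, 0, 0], [0, 0, 0], [0, 0, 0], [0, 0, 0], [0, 0, 0], [0, 0, 0], [0, 0, 0], [0, 0, 0], [0, 0, 0], [0, 0, 0], [0, 0, 0], [0, 0, 0]])

```text
t: 6.2
position: [543.9, 97.1, 128.0]
tool_rot: [-1.155, 1.231, 1.13]
ft_force: [2.5, -0.7, 22.0]
opening: -0.0
```

```bash
python3 -c "
from h import *
s=bot.observe();print(s['position'],s['ft_force']);plate()"
```

```text
[543.90964552  97.12395915 128.02169526] [ 2.53043759 -0.65647122 21.95492942]
scene steel 516 [530.1  98.4] [ 32.3 158.8] 85.3 near/far end rel chest [-180.3  -22.6]
scene red 709 [607.8 -19.3] [ 33.  158.3] 85.7 near/far end rel chest [-93.4  63.2]
side steel 709 [530.6  97.8] [ 36.4 159.8] 84.7 near/far end rel chest [-179.4  -22.1]
side red 389 [608.2 -20.2] [ 38.9 161.3] 86.0 near/far end rel chest [-94.5  64. ]
```

Overhang is about 40 mm (mid at −101 mm) and the red plate has not moved. Lift off, open, and go above the end.

play_rows(slide=[[-1, 0, 0], [-3, 0, 0], [-6, 0, 0], [-6, 0, 0]], turn=[[0, 0, 0], [0, 0, 0], [0, 0, 0], [0, 0, 0]], grip=0)

```text
t: 6.7
position: [544.1, 97.2, 192.1]
tool_rot: [-1.158, 1.226, 1.125]
ft_force: [-0.2, -0.5, 0.0]
opening: 0.004
```

```bash
python3 -c "
from h import *
goal([469.5,103.4,180],85);plate()"
```

```text
at [544.1  97.2 192.1] slide [ 0.99  7.51 -0.03] turn [0.07 0.17 1.65] F [-0.2 -0.5  0. ] open 0.004 t 6.7
scene steel 782 [529.7  98.6] [ 32.9 158.7] 85.6 near/far end rel chest [-179.9  -22.6]
scene red 702 [607.7 -18.8] [ 33.6 157.8] 85.4 near/far end rel chest [-93.2  62.8]
side steel 775 [529.5  98.9] [ 36.4 158.8] 85.6 near/far end rel chest [-180.2  -22.8]
side red 494 [608.  -20.5] [ 39.4 161.6] 85.9 near/far end rel chest [-94.5  64. ]
```

play_rows(slide=[[0, 2.5, 0], [0, 5, 0], [0.5, 7.5, 0], [1, 7.5, 0], [1, 7.5, 0], [1, 7.5, 0], [1, 7.5, 0]], turn=[[0, 0, 1.6], [0, 0, 1.6], [0, 0, 1.6], [0, 0, 1.6], [0, 0, 1.6], [0, 0, 1.6], [0, 0, 1.6]], grip=6.5)

```text
t: 7.5
position: [469.1, 103.5, 176.8]
tool_rot: [-1.142, 1.249, 1.149]
ft_force: [0.1, -1.0, 0.2]
opening: 0.764
```

```bash
python3 -c "
from h import *
goal([469.5,103.4,112],85);c=shot('wrist','w2')"
```

```text
at [469.1 103.5 176.8] slide [ 6.48 -0.06 -0.02] turn [ 0.05  0.14 -0.2 ] F [ 0.1 -1.   0.2] open 0.764 t 7.5
```

View pics/w2.png

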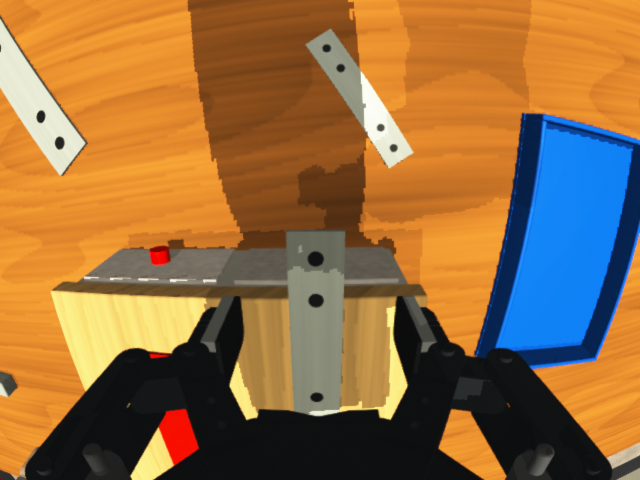

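The plate's end sticks out past the edge (316,230 to 316,288), and the open fingers straddle it evenly at (235,300) and (400,300). Descend and close.

play_rows(slide=[[2, 0, 0], [4, 0, 0], [5.5, 0, 0], [6.2, 0, 0], [6.5, 0, 0], [6.5, 0, 0], [6.5, 0, 0]], turn=[[0, 0, 0], [0, 0, 0], [0, 0, 0], [0, 0, 0], [0, 0, 0], [0, 0, 0], [0, 0, 0]])

```text
t: 8.25
position: [469.3, 103.7, 112.5]
tool_rot: [-1.142, 1.249, 1.148]
ft_force: [-0.0, -0.4, 0.3]
opening: 0.762
```

play_rows(slide=[[0, 0, 0], [0, 0, 0], [0, 0, 0], [0, 0, 0], [0, 0, 0], [0, 0, 0], [0, 0, 0], [0, 0, 0]], turn=[[0, 0, 0], [0, 0, 0], [0, 0, 0], [0, 0, 0], [0, 0, 0], [0, 0, 0], [0, 0, 0], [0, 0, 0]], grip=2.5)

```text
t: 9.05
position: [469.6, 103.7, 112.8]
tool_rot: [-1.143, 1.248, 1.148]
ft_force: [-0.2, -0.1, 5.8]
opening: 0.346
```

```bash
python3 -c "
from h import *
goal([469.5,103.4,112],85);plate()"
```

```text
at [469.6 103.7 112.8] slide [ 0.08  0.   -0.03] turn [ 0.05  0.15 -0.1 ] F [-0.2 -0.1  5.8] open 0.346 t 9.05
scene steel 688 [534.5  99.6] [ 43.  149.6] 81.0 near/far end rel chest [-170.9  -23. ]
scene red 706 [607.2 -18.8] [ 34.1 157.6] 85.6 near/far end rel chest [-93.5  62.8]
side steel 642 [530.6 101.2] [ 39.6 159. ] 83.1 near/far end rel chest [-179.9  -22.3]
side red 584 [607.9 -20.8] [ 38.4 160.7] 85.6 near/far end rel chest [-94.4  64. ]
```

play_rows(slide=[[-0.4, 0, 0], [-1, 0, 0], [-2, 0, 0], [-3, 0, 0], [-3, 0, 0]], turn=[[0, 0, 0], [0, 0, 0], [0, 0, 0], [0, 0, 0], [0, 0, 0]], grip=1.5)

```text
t: 9.65
position: [470.4, 103.6, 144.5]
tool_rot: [-1.144, 1.246, 1.146]
ft_force: [-0.3, -1.3, -1.1]
opening: 0.345
```

```bash
python3 -c "
from h import *
goal([469.5,103.4,112],85);c=shot('side','s2');c=shot('wrist','w3')
a=cv2.imread('pics/s2.png')[150:350,120:420];b=cv2.imread('pics/w3.png')[150:450,120:520]
cv2.imwrite('pics/m3.png',np.hstack([cv2.resize(a,(450,300)),cv2.resize(b,(350,300))]))"
```

```text
at [470.4 103.6 144.5] slide [ 3.25  0.09 -0.04] turn [0.05 0.17 0.05] F [-0.3 -1.3 -1.1] open 0.345 t 9.65
```

View pics/m3.png

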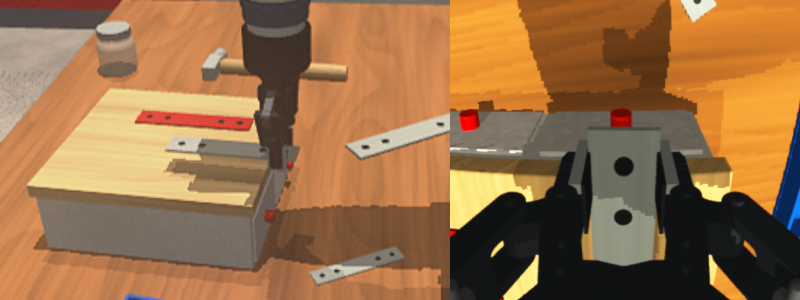

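The plate is held nearly level and clear of the chest; the red plate is untouched. Move above the tray.

```bash
python3 -c "
from h import *
goal([459.6,353.8,190],82)"
```

```text
at [469.8 103.6 143.2] slide [-4.61  3.17 24.85] turn [ 3.05  0.16 -0.06] F [-0.7  0.3 -2. ] open 0.349 t 9.75
```

play_rows(slide=[[-2, 0, 0], [-4.6, 0, 1], [-4.6, 0.5, 4], [-4.6, 1, 7], [-4.6, 1.5, 10], [-4.6, 2, 13], [-4.6, 2.4, 16], [-4.6, 2.8, 19], [-4.6, 3, 22], [-4.6, 3.2, 24], [-4.6, 3.2, 24.8], [-4.6, 3.2, 24.8]], turn=[[0, 0, 0], [0, 0, 0], [1, 0, 0], [1, 0, 0], [2, 0, 0], [2, 0, 0], [3, 0, 0], [3, 0, 0], [3, 0, 0], [3, 0, 0], [3, 0, 0], [3, 0, 0]])

```text
t: 10.95
position: [459.1, 353.9, 189.2]
tool_rot: [-1.105, 1.271, 1.11]
ft_force: [0.2, 0.1, -1.6]
opening: 0.344
```

```bash
cat >> h.py <<'E'
def lying(zl,zh):
    for n in('scene','side'):
        c=shot(n); hsv=cv2.cvtColor(c['img'],cv2.COLOR_RGB2HSV)
        X,Y=np.meshgrid(range(640),range(480)); P=depth(c,np.c_[X.ravel(),Y.ravel()]).reshape(480,640,3)
        m=(hsv[...,1]<60)&(hsv[...,2]>90)&(P[...,2]>zl)&(P[...,2]<zh)&(P[...,0]>400)&(P[...,0]<650)&(P[...,1]>265)&(P[...,1]<425); q=P[m]
        if len(q)<30: print(n,'few',len(q)); continue
        A=np.c_[q-q.mean(0)]; k=np.linalg.lstsq(np.c_[A[:,:2],np.ones(len(q))],A[:,2],rcond=None)[0]
        print(n,len(q),[np.round(t,1) for t in cv2.minAreaRect(q[:,:2].astype(np.float32))],'z',np.round(np.percentile(q[:,2],[3,50,97]),1),'tilt deg x,y',np.round(np.degrees(np.arctan(k[:2])),1))
E
python3 -c "
from h import *
goal([459.6,353.8,190],82);lying(130,190)"
```

```text
at [459.1 353.9 189.2] slide [-0.08 -0.05  0.  ] turn [ 0.13  0.12 -0.1 ] F [ 0.2  0.1 -1.6] open 0.344 t 10.95
scene 1211 [array([519.6, 346.1]), array([ 36.8, 157.5]), np.float64(79.2)] z [174.9 177.5 180.1] tilt deg x,y [-0.8 -0.4]
side 1471 [array([519.2, 346.5]), array([ 43.3, 160.2]), np.float64(81.8)] z [175.5 177.7 179.9] tilt deg x,y [-1.  -0.6]
```

Plate centred over the tray at (519,346), tilted less than 1°, top at 177.6 mm with the TCP at 189.2 mm. Lower it.

play_rows(slide=[[3, 0, 0], [6, 0, 0], [9, 0, 0], [11.5, 0, 0], [13.5, 0, 0], [14.8, 0, 0], [15.2, 0, 0], [15.4, 0, 0], [15.4, 0, 0]], turn=[[0, 0, 0], [0, 0, 0], [0, 0, 0], [0, 0, 0], [0, 0, 0], [0, 0, 0], [0, 0, 0], [0, 0, 0], [0, 0, 0]])

```text
t: 11.95
position: [459.5, 353.0, 36.2]
tool_rot: [-1.104, 1.27, 1.108]
ft_force: [0.6, -0.2, -0.8]
opening: 0.347
```

play_rows(slide=[[0.1, 0, 0], [0.3, 0, 0], [0.4, 0, 0], [0.4, 0, 0]], turn=[[0, 0, 0], [0, 0, 0], [0, 0, 0], [0, 0, 0]])

```text
t: 12.35
position: [459.4, 353.0, 32.3]
tool_rot: [-1.104, 1.27, 1.108]
ft_force: [0.1, -0.4, -1.8]
opening: 0.347
```

play_rows(slide=[[0.1, 0, 0], [0.2, 0, 0], [0.3, 0, 0], [0.3, 0, 0]], turn=[[0, 0, 0], [0, 0, 0], [0, 0, 0], [0, 0, 0]])

```text
t: 12.75
position: [459.4, 353.1, 29.8]
tool_rot: [-1.104, 1.27, 1.108]
ft_force: [-1.9, -1.2, 6.1]
opening: 0.346
```

The tips touch the floor lightly and the plate sits about 9 mm above it. Release.

play_rows(slide=[[0, 0, 0], [0, 0, 0], [0, 0, 0], [0, 0, 0], [0, 0, 0], [0, 0, 0], [0, 0, 0]], turn=[[0, 0, 0], [0, 0, 0], [0, 0, 0], [0, 0, 0], [0, 0, 0], [0, 0, 0], [0, 0, 0]], grip=5.5)

```text
t: 13.45
position: [459.4, 353.0, 29.8]
tool_rot: [-1.104, 1.27, 1.108]
ft_force: [0.8, 0.7, 0.1]
opening: 0.642
```

play_rows(slide=[[-1, 0, 0], [-3, 0, 0], [-6, 0, 0], [-10, 0, 0], [-14, 0, 0], [-18, 0, 0], [-18, 0, 0], [-18, 0, 0]], turn=[[0, 0, 0], [0, 0, 0], [0, 0, 0], [0, 0, 0], [0, 0, 0], [0, 0, 0], [0, 0, 0], [0, 0, 0]])

```text
t: 14.25
position: [459.6, 352.7, 211.2]
tool_rot: [-1.104, 1.267, 1.107]
ft_force: [-0.3, -0.6, -0.6]
opening: 0.644
```

```bash
python3 -c "
from h import *
goal([459.6,353.8,190],82);lying(2,20);plate();c=shot('side','s4')"
```

```text
at [459.6 352.7 211.2] slide [2.12 0.02 0.1 ] turn [0.04 0.25 0.1 ] F [-0.3 -0.6 -0.6] open 0.644 t 14.25
scene 1061 [array([542.9, 370.8]), array([ 92., 203.]), np.float64(81.7)] z [ 4.5  7.9 10.8] tilt deg x,y [-0.3 -1.1]
side 1750 [array([530.1, 352.6]), array([133.5, 259.7]), np.float64(81.8)] z [5.5 7.7 9.8] tilt deg x,y [-0.1 -0.6]
scene steel none
scene red 709 [607.9 -18.5] [ 33.6 157.7] 86.3 near/far end rel chest [-92.8  63.1]
side steel none
side red 324 [641.4 -22.3] [40.1 95. ] 84.2 near/far end rel chest [-25.2  64.6]
```

View pics/s4.png

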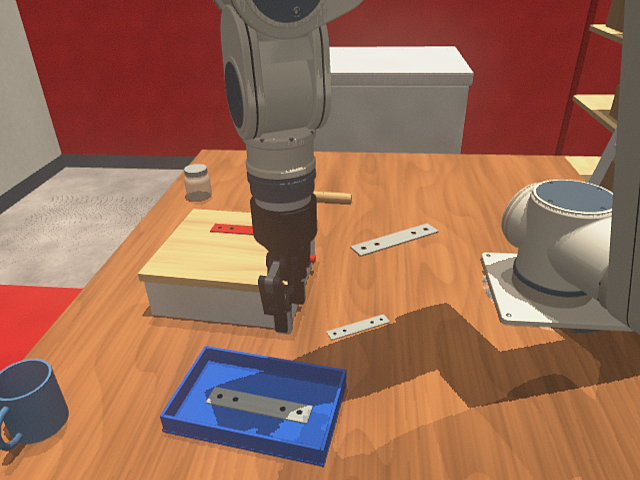

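The plate lies flat in the middle of the tray at (258,404), with its top at about 8 mm (5 + 3). The arm is clear, and the red plate is where it was. I hand in.

```bash
python3 -c "
from station import bot
print(bot.hand_in())"
```

```text
the job is handed in; nothing more can be done
None
```

The steel plate is in the blue tray and the job was handed in at about 14.5 s of the 48 s allowed. The hand-in reports no verdict.

**What I did:** I pressed the bare steel plate with the closed fingers at about 17–22 N and dragged it to a 40 mm overhang, with its mid at x ≈ −101 mm in the chest frame. I then gripped it across its width by the overhanging end and lifted it nearly level. I lowered it into the tray until the fingertips touched the floor, and released it about 9 mm up.

**Last checks:**
- **Steel plate:** in the tray its top surface is at about 7.8 mm (expected 8) and its tilt is about 1° or less. By eye it lies near the tray's middle.
- **Red plate:** the scene view puts it within about 1 mm of where it was at the start.
- **Arm:** it is clear of everything, 180 mm above the release point.

**Checks that disagreed:**
- **Steel plate position:** the size and centre from the last tray fit were spoiled by stray pixels from the tray. Its position therefore rests on the picture and the hover measurement of (519, 346) mm.
- **Red plate in the side view:** the last side-view fit was off because the arm hid part of the plate.
- **Gripper opening:** it read 29.5 mm on the 32 mm plate, but the plate held firmly.
- **Plate height across two views:** triangulating gave about 99 mm at first, against 103 mm from depth. Contact while pressing agreed with 103 mm.

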